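Let a ratchet board clamp down onto a circuit board

ROBOT

A 6-joint arm with a two-finger parallel gripper is mounted at the origin on the work surface. World frame = base frame: x ahead of the robot, y to its left, z up, the work surface at z = 0. Lengths are in mm, angles in degrees, forces in N, time in s.
With the tool pointing down it reaches from about 225 to 875 mm from the base axis. Payload 3.4 kg.
Tool frame: the origin (TCP) lies midway between the tips of the shut fingers; the grasp point (between the pads) lies 19 mm behind it; z points along the fingers, y is the line along which they close (so a half turn about z gives the same grasp; the last joint's range is limited). The gripper opens to 85 mm and grips with 20 to 120 N. Pads are 22 mm wide; open, the fingers measure 114 mm over their backs; the gripper's body (76 mm by 85 mm) begins 54 mm behind the grasp point. The pads swing forward as they close: fully open they stand 13 mm farther back than shut.
Start: joints at [-6.933, 15.808, 86.224, -0, 77.962, -6.933], TCP at [575.033, -0.009, 231.328] pointing down, gripper open.
Joint ranges: [-165.64, 165.64], [-43.16, 119.46], [12.63, 154.43], [-67.54, 247.53], [6.08, 155.33], [-154.97, 154.97]. Speed limits (degrees/s): [147.25, 147.25, 180, 180, 180, 180].

INTERFACE

Orientations are given as a 3x3 rotation matrix whose columns are the frame's x, y, z axes.
In Python, from bench import * gives the robot as it stands.
- The arm moves only by the tool carry_out, never from a script. Its argument "motion" is text: rows parted by semicolons, each of 5 numbers parted by spaces: the shift along the tool's x, y, z in units of 30 cm (1.0 is 30 cm), then the turn about the tool's z in units of 90 degrees (1.0 is 90 degrees), then the opening, from 0 (shut) to 1 (fully open). In form: x y z yaw grip; .... A call has 1 to 10 rows; each row shifts and turns the commanded pose from where the row before left it, along the tool's axes as they then stand; what a row does not reach is not made up. A row lasts 1/12 s, in which the tool goes at most 41.7 mm and 7.16 degrees, less where a joint would pass 70% of its speed; a pose out of reach is approached as far as the arm can. A call with a number of a shift or a turn outside -1 to 1 is refused whole. A call with a gripper value outside its range is refused whole. The fingers move at their own pace and stop on an object; "force" is the grip in N (left out, the last holds). Time passes only in rows, so rows that do not move let the fingers close. It gives the time, the measured TCP pose, the force, the opening and the grip force at its end, in the units of the state.
- read_state(): the state, without advancing time (a new reading comes with each control period).
- capture(name): name is "scene" or "side" or "wrist"; returns the picture (420x560x3 uint8, red, green, blue); there is no depth.
- camera_info(name): a dict with "intrinsics" (3x3 intrinsics, pixels), "xyz" and "rotation" of the camera in the world. Camera axes: x right, y down, z forward; pixel columns grow to the right and rows downward; lengths in mm; the calibration is good to about 2 mm. A picture is of the moment at which its call begins: read the wrist's pose just before it. camera_info takes no time and is no camera call; for the wrist camera it gives the pose at the moment of the call.
- sign_off(): hands the job in; it is judged then, once.
The state is a dict: "time_s": time; "joints": joint angles; "dq": joint speeds; "joint_efforts": joint torques, N m; "ee_pos": TCP position; "tcp_rot": TCP orientation; "contact_force": force on the tool from outside, world axes, zero at the start; "wrist_torque": the same for the moment, N m; "finger_gap": opening from 0.0 (shut) to 1.0 (fully open); "gripper_force": force on a finger pad.
Only numpy, scipy, OpenCV 4.12 (cv2) and the standard library are available. Lean on these libraries where they do the work, as an engineer would, in place of code of your own. Each camera call takes 0.05 s, during which the arm holds its last target. There are 200 camera calls.

TASK

The spring clamp stands open, held by its ratchet. Swing the release lever right over, then take the crank by its knob, wind it up a touch so that the pawl springs clear of the teeth, and let the crank turn back slowly under the pull of the spring until the jaw has pushed the circuit board right up against the back jaw and the spring grips it there; let go only then. Never let the jaw run or slam, do not force it onto the board with the crank, and leave the other things on the bench where they are.

Things in the scene. Friction and masses are not known exactly. Their poses are not given: they have to be found in the camera images.
- clamp: spring board clamp, fixed to the bench: aluminium base plate 240 (x) by 420 (y) by 12 mm (centre 10 mm to -y of the origin). Origin on the bench, z up. Jaws face each other along y: moving jaw in the middle, back jaw (120 mm wide steel bar) at +y, bolted at another place each time, its face 147 to 168 mm to +y of the origin; where exactly is not measured. Ratchet wheel and crank at -y
- board: green circuit board 120 (x) by 90 (y) by 6 mm thick with parts on top up to 20 mm, about 250 g, lying loose and slightly askew on two rails between the jaws, 6 to 40 mm short of the back jaw, its underside 22 mm above the bench. Origin at the centre of its underside. The moving jaw first meets it and then pushes it, square, against the back jaw; this push takes under 3 N
- jaw: dark steel moving jaw, 120 mm wide, with its toothed rack; slides along the clamp's y axis, and a spring pulls it to +y (22 N at the start, 15 N at the end). Origin in the plane of its face, on the clamp's centre line, at bench height. It has to travel 29 to 50 mm, the last part of it pushing the board
- jaw_face (a point): middle of the moving jaw's face, 30 mm above the bench
- crank (a joint): angle of the crank (rad): 0 at the start, held by the ratchet; it grows as the crank turns back anticlockwise (seen from above) and 1 rad closes the jaw by 20 mm; negative when wound up clockwise. The spring turns it back with 0.44 N m at the start, 0.3 with the jaws shut: 7 to 5 N at the knob. Only the pawl or a hand holds it
- crank_axis (a point): point on the upright crank axis, 74 mm above the bench (the top of the crank arm)
- knob_mid (a point): middle of the crank's upright black knob, 23 mm in diameter, 50 mm tall, 74 to 124 mm above the bench, this point at 99 mm; 65 mm from the crank axis, it moves in a level circle about it and spins freely, so a gripper holding it need not turn. At crank = 0 it lies, seen from the axis, 150 degrees clockwise of the clamp's x axis
- release (a joint): angle of the release lever (rad): 0 pawl pressed into the teeth (start), 0.5 fully over, where it pulls the pawl outwards through a spring. It turns anticlockwise from above; stiff pivot (0.3 N m plus up to 0.14 N m from the spring: about 7 N at the post); stays where it is left
- lever_post (a point): top of the release lever's upright steel post, 14 mm in diameter, from 58 to 98 mm above the bench, this point at 88 mm. It stands 70 mm from the lever's pivot; the pivot lies 85 mm from the crank axis towards the clamp's -x. To release, push the post from its +x side towards the clamp's -x, about 34 mm along an arc about the pivot
- pawl_nose (a point): nose of the steel pawl, 53 mm above the bench: 40 mm from the crank axis in the teeth, over 55 mm when clear (tooth tips at 46 mm, wheel 42 to 56 mm above the bench). With the lever over, the loaded tooth still holds it; it springs out as soon as a hand at the knob takes the load off, at the latest when wound up 0.1 rad. Forcing the pawl itself out lets the jaw slam
- flux_jar: small amber jar, 28 mm across, 34 mm tall, standing on the clamp's base plate; leave alone
- solder_reel: metal reel, 52 mm across, 38 mm tall; leave alone
- driver: screwdriver, 160 mm long, lying on the bench; leave alone
- brush: wooden brush, 150 mm long, lying on the bench; leave alone
- screw_tray: grey divided tray 100 by 140 by 25 mm; leave alone
- meter: yellow multimeter 80 by 150 by 38 mm, lying; leave alone
- cleaner: white bottle, 44 mm across, 110 mm tall; leave alone
Mind the look-alikes: they are no part of the job. What is shaped like the board but blue or purple is not meant.

How it is judged (in metres and radians):
On the way, in this order (a step that is already met when the one before it is completed fails the run):
1. the release lever is right over while the jaw still stands open with the pawl caught in the teeth (value of joint release above 0.42 rad and horizontal distance between pawl_nose and crank_axis below 0.048 m and value of joint crank below 0.3 rad), for 0.1 s.
2. the pawl has sprung clear of the teeth with the jaw still open (horizontal distance between pawl_nose and crank_axis above 0.051 m and value of joint crank below 0.6 rad), for 0.1 s.
At the end, for the whole second after the job is handed in: the board lies flat and square (within 0.04 rad) in the jaws, pressed against the back jaw by the spring alone (more than 8 N between moving jaw and board), the pawl is clear of the teeth and the jaw is at rest (contact force between jaw and board above 8 N and angle between the y axis of board and the y axis of clamp, either way round below 0.04 rad and angle between board's own z axis and vertical below 0.05 rad and horizontal distance between pawl_nose and crank_axis above 0.048 m and linear speed of jaw below 0.01 m/s); the robot touches nothing.
It fails at once if the jaw ran: faster than 0.05 m/s (linear speed of jaw above 0.05 m/s).
It fails at once if the jaw was slammed or forced onto the board: more than 35 N between them (contact force between jaw and board above 35 N).
It fails at once if another thing on the bench was moved by more than 30 mm (distance of any of solder_reel, driver, brush, screw_tray, meter, cleaner, flux_jar from where it was at the start of the episode above 0.03 m).
It also fails if it takes over 72 s, if anything falls off the work surface, if the arm or the gripper's body presses on something with over 40 N, if the wrist force passes 120 N, or if a joint passes its speed limit or range.

## Working session

There is one attempt and no reset: what is moved stays moved. The work goes in short steps, Python scripts to look and compute and a tool call to move; the robot and the scene stay as the last step left them, time stands still between calls to the robot, and variables do not carry over. Pictures are saved under pics/ and viewed, at most 13 in all, crops included, and the job is handed in when it is done.

Besides the shell and the picture viewer there is one more tool, called as a command line: name --argument value ..., lists and objects as JSON in quotes. carry_out: Moves the arm, as the interface text tells. Shifts and turns lie within -1 to 1; 1 stands for 30 cm of shift or 90 degrees of turn. Its arguments: {"type":"object","properties":{"motion":{"type":"string"},"force":{"type":"number"}},"required":["motion"]}

```bash
mkdir -p pics; cat > h.py <<'E'
import numpy as np, cv2
from bench import *
def snap(c,n):
    i=camera_info(c); im=capture(c); cv2.imwrite(f'pics/{n}.png',im[:,:,::-1]); return im,i
def ray(i,u,v):
    K=np.array(i['intrinsics']);R=np.array(i['rotation']);d=R@np.linalg.inv(K)@[u,v,1]
    return np.array(i['xyz']),d
def onz(i,u,v,z):
    o,d=ray(i,u,v); return o+d*(z-o[2])/d[2]
def proj(i,p):
    K=np.array(i['intrinsics']);R=np.array(i['rotation']);q=K@R.T@(np.array(p)-np.array(i['xyz'])); return q[:2]/q[2]
E
python3 - <<'E'
from h import *
for c in ['scene','side','wrist']:
    im,i=snap(c,c+'0'); print(c,np.round(i['xyz']),np.round(np.array(i['rotation']),2).tolist(),np.round(np.array(i['intrinsics'])[0],0))
print(np.round(read_state()['tcp_rot'],2).tolist())
a=cv2.imread('pics/scene0.png');b=cv2.imread('pics/wrist0.png')
E
```

```text
scene [1528.  690.  873.] [[-0.57, 0.45, -0.69], [0.82, 0.33, -0.46], [0.02, -0.83, -0.55]] [534.   0. 274.]
side [  66. -896.  988.] [[0.89, -0.32, 0.33], [-0.46, -0.59, 0.67], [-0.02, -0.74, -0.67]] [449.   0. 281.]
wrist [575.  69. 373.] [[1.0, 0.0, -0.0], [0.0, -0.96, -0.28], [-0.0, 0.28, -0.96]] [311.   0. 281.]
[[-0.0, 1.0, -0.0], [1.0, 0.0, 0.0], [0.0, -0.0, -1.0]]
```

View pics/scene0.png

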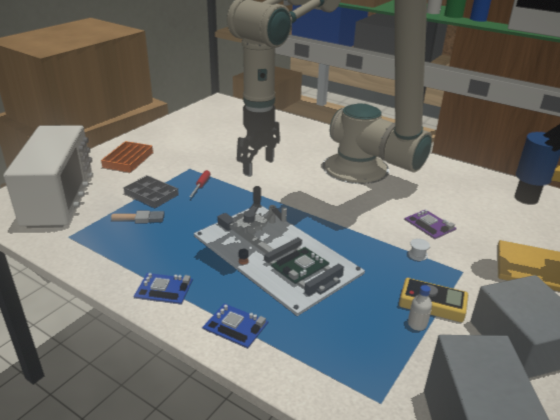

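View pics/side0.png

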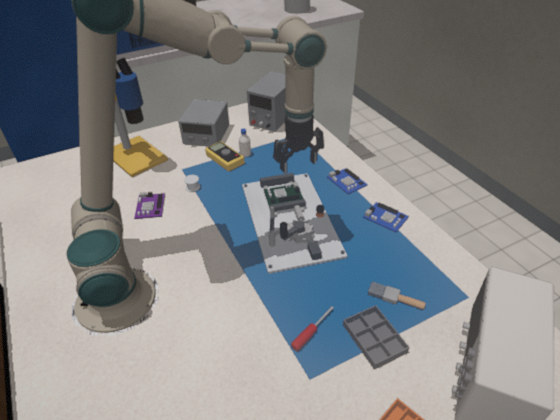

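View pics/wrist0.png

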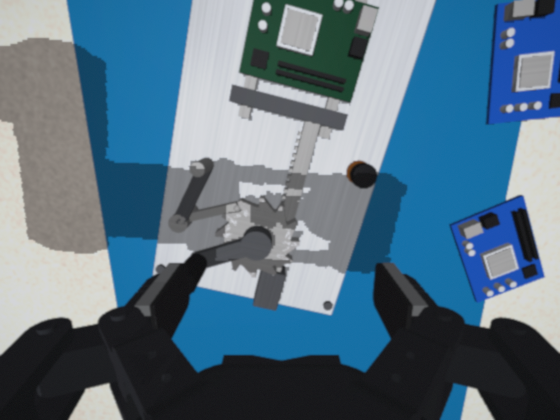

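The wrist view shows the hub near (258,243), the crank arm running left to the knob near (195,262), the lever pivot at (180,222) and the post at (198,168). The plate corners are near (155,272) and (330,314), and the jar is at (362,174). The clamp is turned about -14°. I'll enlarge the picture to get better pixel positions.

```bash
python3 - <<'E'
import cv2
a=cv2.imread('pics/wrist0.png')[140:330,140:390]
cv2.imwrite('pics/c1.png',cv2.resize(a,None,fx=3,fy=3,interpolation=cv2.INTER_CUBIC))
E
```

```text
(no output)
```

View pics/c1.png

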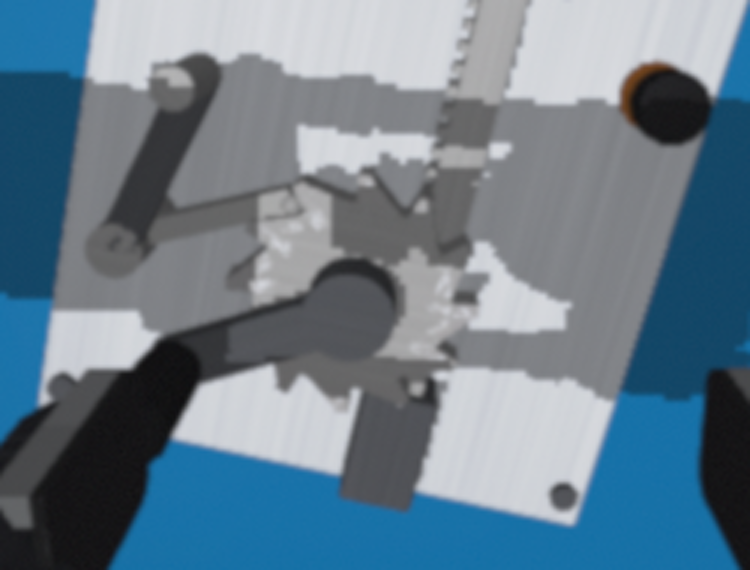

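```bash
python3 - <<'E'
from h import *
i=camera_info('wrist')
for n,u,v,z in [('cornL',155,272,12),('cornR',330,314,12),('L top',190,0,12),('R top',436,0,12),('hub',258,240,74),('post',197,167,98),('pivot',180,222,58),('knob',195,264,124),('jawL',232,90,42),('jawR',345,122,42),('jar',362,174,46)]:
    print(n,np.round(onz(i,u,v,z),1))
E
```

```text
cornL [ 414.  -113.8   12. ]
cornR [ 640.4 -175.2   12. ]
L top [483.2 188.8  12. ]
R top [731.6 188.7  12. ]
hub [551.6 -46.2  74. ]
post [501.   31.9  98. ]
pivot [467.7 -31.9  58. ]
knob [500.  -49.3 124. ]
jawL [526.4 100.9  42. ]
jawR [640.6  70.3  42. ]
jar [660.7  17.5  46. ]
```

The crop puts the hub at (256.7,244), the post top at (197.3,169.3) and the pivot at (177.7,223.3). The knob is partly hidden behind the left finger at about (195,262).

```bash
python3 - <<'E'
from h import *
i=camera_info('wrist')
hub=onz(i,256.7,244,74);post=onz(i,197.3,169.3,98)
for z in (40,50,58):print('pivot',z,np.round(onz(i,177.7,223.3,z),1), np.linalg.norm((onz(i,177.7,223.3,z)-hub)[:2]))
a=np.radians(-15.1);X=np.array([np.cos(a),np.sin(a),0]);Y=np.array([-X[1],X[0],0])
print('hub',hub,'post',post)
piv=hub-85*X; print('pivpred',piv,'r post',np.linalg.norm((post-piv)[:2]), 'ang in clamp',np.degrees(np.arctan2((post-piv)@Y,(post-piv)@X)))
kn=hub+65*(np.cos(np.radians(-150))*X+np.sin(np.radians(-150))*Y);kn[2]=124;print('knob',kn)
for c in ['scene','side']:
    j=camera_info(c);im=cv2.imread(f'pics/{c}0.png')
    q={'k':kn,'h':hub,'p':post,'kb':kn-[0,0,50]};
    uv=proj(j,hub).astype(int);o=uv-[40,35]
    cr=cv2.resize(im[o[1]:o[1]+70,o[0]:o[0]+80],None,fx=5,fy=5,interpolation=cv2.INTER_CUBIC)
    for n,p in q.items(): cv2.circle(cr,tuple(int(t) for t in (proj(j,p)-o+.5)*5),3,(0,0,255),-1)
    cv2.imwrite(f'pics/d_{c}.png',cr)
cv2.imwrite('pics/d.png',np.hstack([cv2.imread('pics/d_scene.png'),cv2.imread('pics/d_side.png')]))
E
```

```text
pivot 40 [458.9 -39.2  40. ] 92.01224787305563
pivot 50 [462.4 -36.   50. ] 89.01390439306917
pivot 58 [465.2 -33.4  58. ] 86.73045305858763
hub [550.17936811 -50.55320535  74.        ] post [501.12127761  29.90742549  98.        ]
pivpred [468.11419449 -28.41032212  74.        ] r post 67.01065006685371 ang in clamp 75.59070595285678
knob [487.36492296 -67.26683691 124.        ]
```

View pics/d.png

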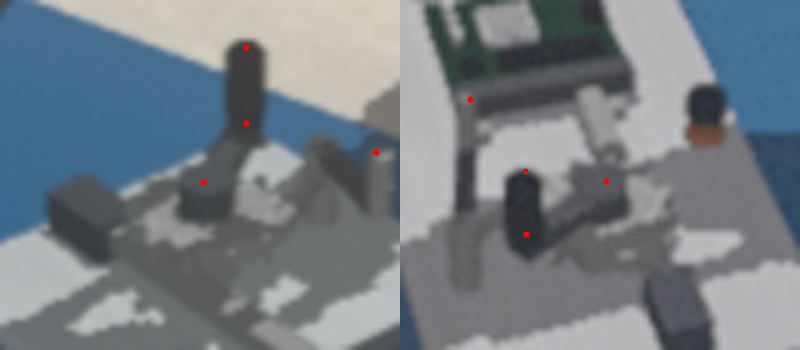

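carry_out --motion "0 0 0 0.056 0; 0 0 0 0.056 0; 0 0 0 0.056 0; 0.032 -0.075 0 0 0; 0 -0.075 0 0 0; 0 0 0.1 0 0; 0 0 0.1 0 0; 0 0 0.1 0 0; 0 0 0.1 0 0; 0 0 0 0 0" --force 30

```text
time_s: 0.98
ee_pos: [529.3, 21.4, 106.0]
tcp_rot: [[0.261, 0.965, -0.012], [0.965, -0.261, 0.001], [-0.002, -0.012, -1.0]]
contact_force: [-0.6, -0.2, -1.0]
finger_gap: -0.003
gripper_force: 0.0
```

carry_out --motion "0 0 0 0 0; 0 0 0 0 0"

```text
time_s: 1.15
ee_pos: [535.2, 20.9, 112.5]
tcp_rot: [[0.261, 0.965, 0.002], [0.965, -0.261, -0.0], [0.0, 0.002, -1.0]]
contact_force: [0.1, 0.6, 0.3]
finger_gap: -0.002
gripper_force: 0.0
```

```bash
python3 - <<'E'
from h import *
s=read_state();print(np.round(s['ee_pos'],1))
im,i=snap('wrist','w1');print(i['xyz'])
b=cv2.imread('pics/w1.png');cv2.imwrite('pics/w1b.png',cv2.resize(b,(784,588),interpolation=cv2.INTER_CUBIC))
for n,p in dict(post=(501.1,29.9,98),hub=(550,-50.5,74),knob=(487.4,-67.3,124)).items():print(n,proj(i,p))
E
```

```text
[535.2  20.9 112.5]
[553.87877672  87.79172843 255.24482002]
post [214.72118387 255.51710931]
hub [327.91378966 329.15365609]
knob [237.4591841 437.3286758]
```

View pics/w1b.png

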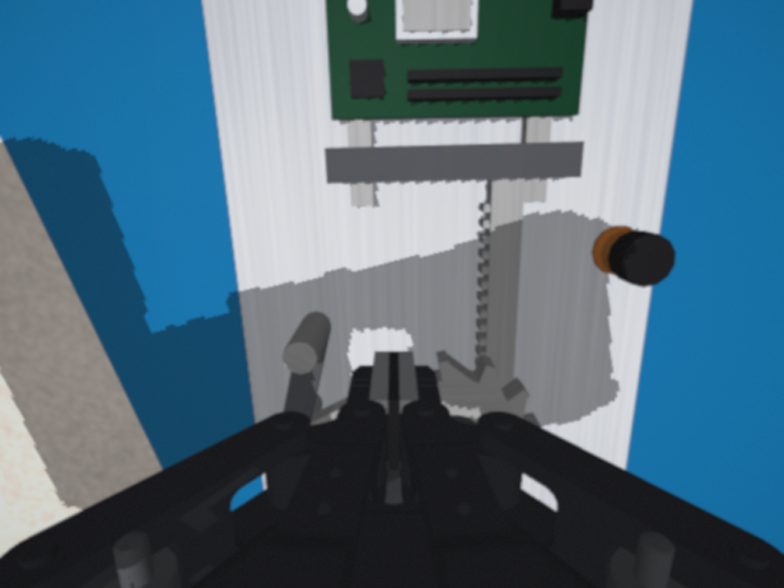

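The post top sits at (214,255), where the earlier fix predicted it, and the fingers are on its +x side. I'll go down and push.

carry_out --motion "0 0 0.07 0 0; 0 0 0.07 0 0; 0 0 0 0 0; 0 -0.02 0 0 0; 0 -0.02 0 0 0; 0 -0.02 0 0 0; 0 0 0 0 0"

```text
time_s: 1.78
ee_pos: [517.6, 26.1, 71.1]
tcp_rot: [[0.261, 0.965, 0.005], [0.965, -0.261, 0.0], [0.001, 0.004, -1.0]]
contact_force: [0.9, 0.1, 0.4]
finger_gap: 0.006
gripper_force: 0.4
```

carry_out --motion "0 -0.015 0 0 0; 0 -0.015 0 0 0; 0 -0.015 0 0 0; 0 0 0 0 0"

```text
time_s: 2.12
ee_pos: [506.2, 29.7, 71.0]
tcp_rot: [[0.261, 0.965, 0.007], [0.965, -0.261, 0.001], [0.002, 0.007, -1.0]]
contact_force: [3.9, 1.1, 1.7]
finger_gap: -0.002
gripper_force: 1.8
```

carry_out --motion "0 -0.015 0 0 0; 0 -0.015 0 0 0; 0 -0.015 0 0 0; 0 0 0 0 0"

```text
time_s: 2.45
ee_pos: [493.3, 33.2, 70.9]
tcp_rot: [[0.261, 0.965, 0.007], [0.965, -0.261, 0.0], [0.002, 0.007, -1.0]]
contact_force: [4.1, 1.3, 1.3]
finger_gap: -0.001
gripper_force: 1.9
```

carry_out --motion "0 -0.01 0 0 0; 0 -0.01 0 0 0; 0 0 0 0 0; 0 0 0 0 0"

```text
time_s: 2.78
ee_pos: [488.0, 34.1, 70.9]
tcp_rot: [[0.261, 0.965, 0.007], [0.965, -0.261, -0.001], [0.001, 0.007, -1.0]]
contact_force: [4.8, 0.3, 0.7]
finger_gap: -0.002
gripper_force: 2.4
```

carry_out --motion "0 -0.01 0 0 0; 0 -0.01 0 0 0; 0 0 0 0 0; 0 0 0 0 0"

```text
time_s: 3.12
ee_pos: [486.1, 34.4, 71.2]
tcp_rot: [[0.26, 0.965, 0.015], [0.966, -0.26, -0.003], [0.001, 0.015, -1.0]]
contact_force: [12.4, -3.1, -4.8]
finger_gap: -0.002
gripper_force: 6.0
```

```bash
python3 - <<'E'
from h import *
im,i=snap('wrist','w2');b=cv2.imread('pics/w2.png')[200:420,60:440]
cv2.imwrite('pics/w2b.png',cv2.resize(b,None,fx=2,fy=2,interpolation=cv2.INTER_CUBIC))
hub=np.array([550.2,-50.5,98]);a=np.radians(-15.1);X=np.array([np.cos(a),np.sin(a),0]);Y=np.array([-X[1],X[0],0])
for th in (75.6,75.6+24,75.6+28.6):
  p=hub-85*X+70*(np.cos(np.radians(th))*X+np.sin(np.radians(th))*Y);print(th,p[:2],(proj(i,p)-[60,200])*2)
E
```

```text
75.6 [502.60447558  32.56778195] [518.10348853 179.11266852]
99.6 [474.84402905  41.32061712] [378.50701847 174.91474168]
104.19999999999999 [469.23433859  41.63424751] [352.19258992 180.09528514]
```

View pics/w2b.png

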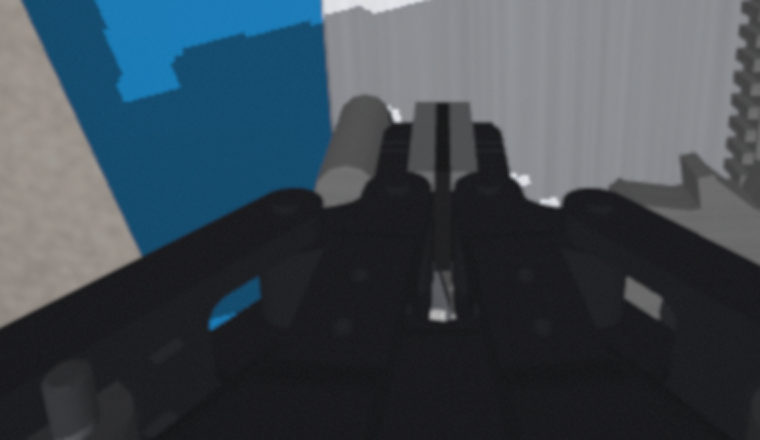

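The post is at (345,185) in the crop, which is the 104° end of its arc, and the force has risen to 12 N. The lever is fully over. I'll back off and look at the knob.

carry_out --motion "0 0.07 0 0 0; 0 0 -0.125 0 0; 0 0 -0.125 0 0; 0 0 -0.125 0 0.6; 0 0 -0.125 0 0.6; -0.12 0.01 0 0 0.6; -0.12 0.01 0 0 0.6; -0.12 0.01 0 0 0.6; -0.12 0.01 0 0 0.6; -0.12 0.01 0 0 0.6"

```text
time_s: 4.0
ee_pos: [465.1, -148.2, 219.6]
tcp_rot: [[0.26, 0.966, -0.001], [0.966, -0.26, 0.0], [-0.0, -0.001, -1.0]]
contact_force: [1.1, -0.3, 0.7]
finger_gap: 0.598
gripper_force: 0.0
```

carry_out --motion "0 0 0 0 0.6; 0 0 0 0 0.6; 0 0 0 0 0.6"

```text
time_s: 4.25
ee_pos: [466.0, -146.7, 219.2]
tcp_rot: [[0.262, 0.965, -0.001], [0.965, -0.262, 0.001], [0.001, -0.001, -1.0]]
contact_force: [-0.4, 0.5, 1.3]
finger_gap: 0.604
gripper_force: 0.0
```

```bash
python3 - <<'E'
from h import *
im,i=snap('wrist','w3');b=cv2.imread('pics/w3.png');print(i['xyz'])
cv2.imwrite('pics/w3b.png',cv2.resize(b,(784,588),interpolation=cv2.INTER_CUBIC))
for n,p in dict(hub=(550.2,-50.5,74),knob=(487.4,-67.3,124)).items():print(n,proj(i,p)*1.4)
E
```

```text
[485.1829337  -80.05697186 361.98314191]
hub [484.53776734  94.44997527]
knob [391.48850508 146.60776093]
```

View pics/w3b.png

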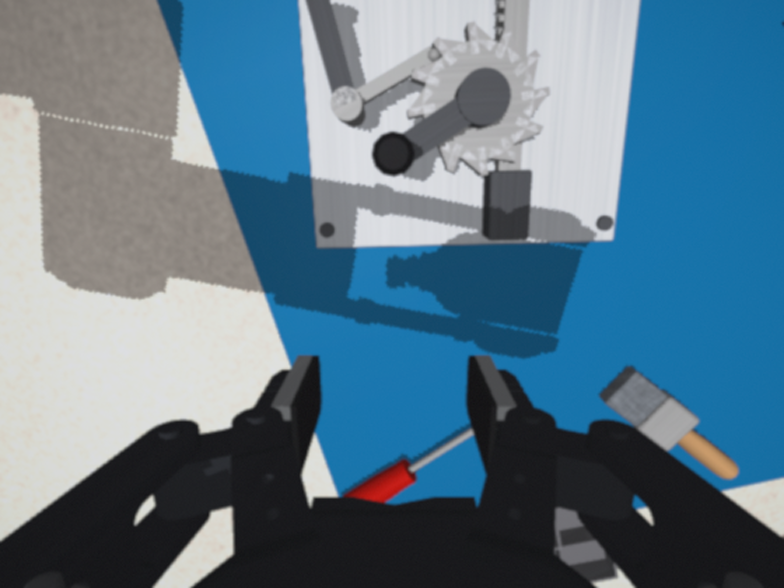

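The hub is at (484,97) and the knob top at (393,153) in the 1.4x picture. The plate corners are (318,248) and (614,240), and the pawl is still in the teeth.

```bash
python3 - <<'E'
from h import *
i=camera_info('wrist')
g=lambda u,v,z:onz(i,u/1.4,v/1.4,z)
hub=g(484,97,74);k=g(393,153,124);cl=g(318,248,12);cr=g(614,240,12);piv=g(347,104,62)
yaw=np.degrees(np.arctan2(*(cr-cl)[[1,0]]))
d=k-hub
print('hub',hub,'knob',k,np.linalg.norm(d[:2]),np.degrees(np.arctan2(d[1],d[0])),'yaw',yaw,np.linalg.norm(cr-cl),'piv',piv,np.linalg.norm((piv-hub)[:2]))
s=read_state();R=np.array(s['tcp_rot']);e=np.array(s['ee_pos']);print(e,R.T@(k-e),R.T@(hub-e))
E
```

```text
hub [549.7819782  -51.23236291  74.        ] knob [487.52852012 -70.03330712 124.        ] 65.0305201175779 -163.19534659088345 yaw -13.528469450641843 238.63702684874858 piv [467.58640003 -31.37853163  62.        ] 84.55937374630946
[ 466.32319375 -146.26541421  219.27894714] [79.04678775  0.71794717 95.34237087] [113.37277842  55.97822108 145.31233224]
```

carry_out --motion "0.132 0.002 0 0 0.6; 0.132 0 0 0 0.6; 0 0 0.114 0 0.6; 0 0 0.114 0 0.6; 0 0 0.114 0 0.6; 0 0 0.114 0 0.6; 0 0 0 0 0.6; 0 0 0 0 0.6" --force 40

```text
time_s: 4.97
ee_pos: [486.8, -69.2, 81.6]
tcp_rot: [[0.259, 0.966, -0.004], [0.966, -0.259, 0.001], [0.0, -0.005, -1.0]]
contact_force: [0.2, 0.3, 0.2]
finger_gap: 0.599
gripper_force: 0.0
```

carry_out --motion "0 0 0 0 0; 0 0 0 0 0; 0 0 0 0 0; 0 0 0 0 0; 0 0 0 0 0; 0 0 0 0 0" --force 40

```text
time_s: 5.47
ee_pos: [486.7, -70.1, 84.7]
tcp_rot: [[0.261, 0.965, -0.001], [0.965, -0.261, 0.001], [0.001, -0.002, -1.0]]
contact_force: [-5.1, 2.8, 5.8]
finger_gap: 0.256
gripper_force: 38.9
```

carry_out --motion "0 0 -0.01 0 0; 0.0065 -0.004 0 0 0; 0.0065 -0.004 0 0 0; 0.007 -0.003 0 0 0; 0.007 -0.003 0 0 0; 0 0 0 0 0; 0 0 0 0 0"

```text
time_s: 6.05
ee_pos: [485.1, -63.9, 85.0]
tcp_rot: [[0.259, 0.966, -0.002], [0.966, -0.259, -0.004], [-0.004, -0.001, -1.0]]
contact_force: [-1.1, -6.0, -14.1]
finger_gap: 0.252
gripper_force: 42.7
```

```bash
python3 - <<'E'
from h import *
s=read_state();print(s['ee_pos'],s['contact_force'])
sc,i=snap('side','s4');uv=proj(i,[530,-40,60]).astype(int)
b=cv2.imread('pics/s4.png')[uv[1]-60:uv[1]+60,uv[0]-60:uv[0]+60];a=cv2.imread('pics/side0.png')[uv[1]-60:uv[1]+60,uv[0]-60:uv[0]+60]
w,i=snap('wrist','w4')
def inplane(p): return p
c=cv2.imread('pics/w4.png')[:,:]
print(proj(i,[510,-41,56]))
cv2.imwrite('pics/m4.png',np.hstack([cv2.resize(b,(400,400),interpolation=cv2.INTER_CUBIC),cv2.resize(c,(400,300)) if 0 else cv2.copyMakeBorder(cv2.resize(c,(400,300)),0,100,0,0,0)]))
E
```

```text
[485.0657101  -63.87693558  85.00176475] [ -1.09969717  -6.0286506  -14.10450171]
[311.49659808 197.96372113]
```

View pics/m4.png

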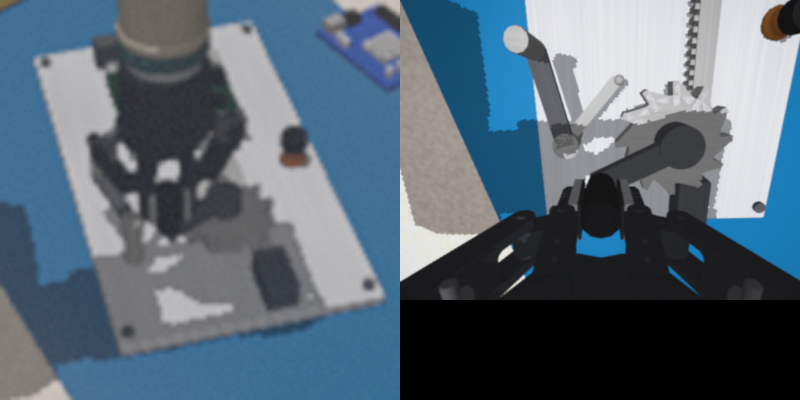

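The side view is mostly hidden by the gripper. The wrist view shows the pawl sprung well clear: nose at (618,80), wheel centred near (682,145). Next I'll tabulate the arc steps.

```bash
cat > arc.py <<'E'
import sys,numpy as np
a,b,st=map(float,sys.argv[1:]);ph=np.radians(np.arange(a,b+.01,st))
P=np.round(65/300*np.c_[np.sin(ph),np.cos(ph)],4);D=np.round(np.diff(P,axis=0),4)
for k in range(0,len(D),10):print(np.degrees(ph[min(k+10,len(D))]).round(1),'; '.join(f'{x:g} {y:g} 0 0 0' for x,y in D[k:k+10]))
E
python3 arc.py -156 -6 2.5
```

```text
-131.0 -0.0086 0.004 0 0 0; -0.0083 0.0044 0 0 0; -0.0082 0.0048 0 0 0; -0.008 0.0051 0 0 0; -0.0077 0.0054 0 0 0; -0.0075 0.0058 0 0 0; -0.0072 0.0061 0 0 0; -0.0069 0.0064 0 0 0; -0.0067 0.0068 0 0 0; -0.0063 0.007 0 0 0
-106.0 -0.0061 0.0072 0 0 0; -0.0057 0.0075 0 0 0; -0.0054 0.0078 0 0 0; -0.005 0.008 0 0 0; -0.0047 0.0082 0 0 0; -0.0043 0.0084 0 0 0; -0.004 0.0086 0 0 0; -0.0036 0.0088 0 0 0; -0.0032 0.0089 0 0 0; -0.0028 0.009 0 0 0
-81.0 -0.0024 0.0091 0 0 0; -0.002 0.0093 0 0 0; -0.0016 0.0093 0 0 0; -0.0012 0.0094 0 0 0; -0.0008 0.0094 0 0 0; -0.0003 0.0094 0 0 0; 0 0.0095 0 0 0; 0.0005 0.0094 0 0 0; 0.0008 0.0094 0 0 0; 0.0013 0.0094 0 0 0
-56.0 0.0017 0.0093 0 0 0; 0.0021 0.0092 0 0 0; 0.0025 0.0091 0 0 0; 0.0028 0.009 0 0 0; 0.0033 0.0089 0 0 0; 0.0037 0.0087 0 0 0; 0.004 0.0086 0 0 0; 0.0044 0.0083 0 0 0; 0.0048 0.0082 0 0 0; 0.0051 0.008 0 0 0
-31.0 0.0054 0.0077 0 0 0; 0.0058 0.0075 0 0 0; 0.0061 0.0072 0 0 0; 0.0064 0.0069 0 0 0; 0.0068 0.0067 0 0 0; 0.007 0.0063 0 0 0; 0.0072 0.0061 0 0 0; 0.0075 0.0057 0 0 0; 0.0078 0.0054 0 0 0; 0.008 0.005 0 0 0
-6.0 0.0082 0.0047 0 0 0; 0.0084 0.0043 0 0 0; 0.0086 0.004 0 0 0; 0.0088 0.0036 0 0 0; 0.0089 0.0032 0 0 0; 0.009 0.0028 0 0 0; 0.0091 0.0024 0 0 0; 0.0093 0.002 0 0 0; 0.0093 0.0016 0 0 0; 0.0094 0.0012 0 0 0
```

carry_out --motion "-0.008 0.004 0.005 0 0; -0.009 0.004 0 0 0; -0.008 0.005 0 0 0; -0.008 0.005 0 0 0; -0.008 0.005 0 0 0; -0.007 0.006 0 0 0; -0.007 0.006 0 0 0; -0.007 0.007 0 0 0; -0.007 0.007 0 0 0; -0.006 0.007 0 0 0"

```text
time_s: 6.98
ee_pos: [497.8, -90.9, 84.9]
tcp_rot: [[0.26, 0.966, 0.003], [0.966, -0.26, -0.005], [-0.004, 0.004, -1.0]]
contact_force: [0.5, -6.3, -9.7]
finger_gap: 0.254
gripper_force: 43.2
```

```bash
cat > st.py <<'E'
from h import *
s=read_state();e=np.array(s['ee_pos']);f=np.array(s['contact_force']);r=e[:2]-[549.8,-51.2];R=np.hypot(*r);u=r/R;t=np.array([-u[1],u[0]])
ph=np.degrees(np.arctan2(r[1],r[0]))+15.1
print('phi %.1f crank %.3f R %.1f  Frad %.1f Ftan(ccw+) %.1f Fz %.1f gap %.3f t %.1f'%(ph,np.radians(ph+148.1),R,f[:2]@u,f[:2]@t,f[2],s['finger_gap'],s['time_s']))
E
python3 st.py
```

```text
phi -127.5 crank 0.359 R 65.5  Frad 3.4 Ftan(ccw+) 5.3 Fz -9.7 gap 0.254 t 7.0
```

carry_out --motion "-0.006 0.007 0.003 0 0; -0.006 0.008 0 0 0; -0.005 0.008 0 0 0; -0.005 0.008 0 0 0; -0.005 0.008 0 0 0; -0.004 0.008 0 0 0; -0.004 0.009 0 0 0; -0.004 0.009 0 0 0; -0.003 0.009 0 0 0; -0.003 0.009 0 0 0"

```text
time_s: 7.82
ee_pos: [520.4, -109.2, 84.8]
tcp_rot: [[0.261, 0.965, 0.007], [0.965, -0.261, -0.003], [-0.001, 0.007, -1.0]]
contact_force: [5.1, -2.2, -3.7]
finger_gap: 0.261
gripper_force: 43.8
```

```bash
python3 st.py
```

```text
phi -101.8 crank 0.808 R 65.0  Frad -0.4 Ftan(ccw+) 5.5 Fz -3.7 gap 0.261 t 7.8
```

carry_out --motion "-0.002 0.009 0 0 0; -0.002 0.009 0 0 0; -0.002 0.009 0 0 0; -0.001 0.01 0 0 0; -0.001 0.009 0 0 0; 0 0.01 0 0 0; 0 0.009 0 0 0; 0 0.01 0 0 0; 0.001 0.009 0 0 0; 0.001 0.01 0 0 0"

```text
time_s: 8.65
ee_pos: [545.4, -115.7, 84.6]
tcp_rot: [[0.262, 0.965, 0.004], [0.965, -0.262, 0.002], [0.003, 0.003, -1.0]]
contact_force: [4.1, 4.4, 6.9]
finger_gap: 0.254
gripper_force: 44.8
```

```bash
python3 st.py; python3 arc.py -81 -6 1
```

```text
phi -78.8 crank 1.210 R 64.6  Frad -4.6 Ftan(ccw+) 3.8 Fz 6.9 gap 0.254 t 8.7
-71.0 0.0006 0.0037 0 0 0; 0.0007 0.0037 0 0 0; 0.0008 0.0037 0 0 0; 0.0008 0.0037 0 0 0; 0.0009 0.0037 0 0 0; 0.0009 0.0037 0 0 0; 0.001 0.0036 0 0 0; 0.0011 0.0036 0 0 0; 0.0011 0.0037 0 0 0; 0.0012 0.0035 0 0 0
-61.0 0.0013 0.0036 0 0 0; 0.0013 0.0035 0 0 0; 0.0014 0.0036 0 0 0; 0.0015 0.0035 0 0 0; 0.0015 0.0034 0 0 0; 0.0015 0.0035 0 0 0; 0.0017 0.0034 0 0 0; 0.0016 0.0034 0 0 0; 0.0018 0.0033 0 0 0; 0.0018 0.0033 0 0 0
-51.0 0.0019 0.0033 0 0 0; 0.0019 0.0033 0 0 0; 0.002 0.0032 0 0 0; 0.002 0.0032 0 0 0; 0.0021 0.0032 0 0 0; 0.0021 0.0031 0 0 0; 0.0022 0.0031 0 0 0; 0.0023 0.003 0 0 0; 0.0023 0.003 0 0 0; 0.0023 0.003 0 0 0
-41.0 0.0024 0.0029 0 0 0; 0.0025 0.0028 0 0 0; 0.0025 0.0029 0 0 0; 0.0025 0.0028 0 0 0; 0.0026 0.0027 0 0 0; 0.0027 0.0027 0 0 0; 0.0027 0.0027 0 0 0; 0.0027 0.0026 0 0 0; 0.0028 0.0025 0 0 0; 0.0029 0.0025 0 0 0
-31.0 0.0028 0.0025 0 0 0; 0.0029 0.0024 0 0 0; 0.003 0.0023 0 0 0; 0.003 0.0023 0 0 0; 0.003 0.0023 0 0 0; 0.0031 0.0022 0 0 0; 0.0031 0.0021 0 0 0; 0.0032 0.0021 0 0 0; 0.0032 0.002 0 0 0; 0.0032 0.002 0 0 0
-21.0 0.0033 0.0019 0 0 0; 0.0033 0.0019 0 0 0; 0.0033 0.0018 0 0 0; 0.0033 0.0018 0 0 0; 0.0034 0.0016 0 0 0; 0.0034 0.0017 0 0 0; 0.0035 0.0015 0 0 0; 0.0034 0.0015 0 0 0; 0.0035 0.0015 0 0 0; 0.0036 0.0014 0 0 0
-11.0 0.0035 0.0013 0 0 0; 0.0036 0.0013 0 0 0; 0.0035 0.0012 0 0 0; 0.0037 0.0011 0 0 0; 0.0036 0.0011 0 0 0; 0.0036 0.001 0 0 0; 0.0037 0.0009 0 0 0; 0.0037 0.0009 0 0 0; 0.0037 0.0008 0 0 0; 0.0037 0.0008 0 0 0
-6.0 0.0037 0.0007 0 0 0; 0.0037 0.0006 0 0 0; 0.0037 0.0006 0 0 0; 0.0038 0.0005 0 0 0; 0.0038 0.0004 0 0 0
```

carry_out --motion "0.003 0.004 -0.003 0 0; 0.004 0.004 0 0 0; 0.002 0.003 0 0 0; 0.001 0.004 0 0 0; 0.001 0.003 0 0 0"

```text
time_s: 9.07
ee_pos: [550.8, -115.5, 84.7]
tcp_rot: [[0.261, 0.965, 0.002], [0.965, -0.261, -0.001], [-0.001, 0.002, -1.0]]
contact_force: [5.1, -2.3, 4.1]
finger_gap: 0.256
gripper_force: 44.5
```

```bash
python3 st.py; python3 - <<'E'
from h import *
im,i=snap('wrist','w5')
im,i=snap('scene','s5')
uv=proj(i,[600,60,40]).astype(int);b=cv2.imread('pics/s5.png')[uv[1]-60:uv[1]+60,uv[0]-80:uv[0]+80]
cv2.imwrite('pics/m5.png',cv2.resize(b,None,fx=5,fy=5,interpolation=cv2.INTER_CUBIC))
E
```

```text
phi -74.0 crank 1.293 R 64.3  Frad 2.4 Ftan(ccw+) 5.1 Fz 4.1 gap 0.256 t 9.1
```

View pics/m5.png

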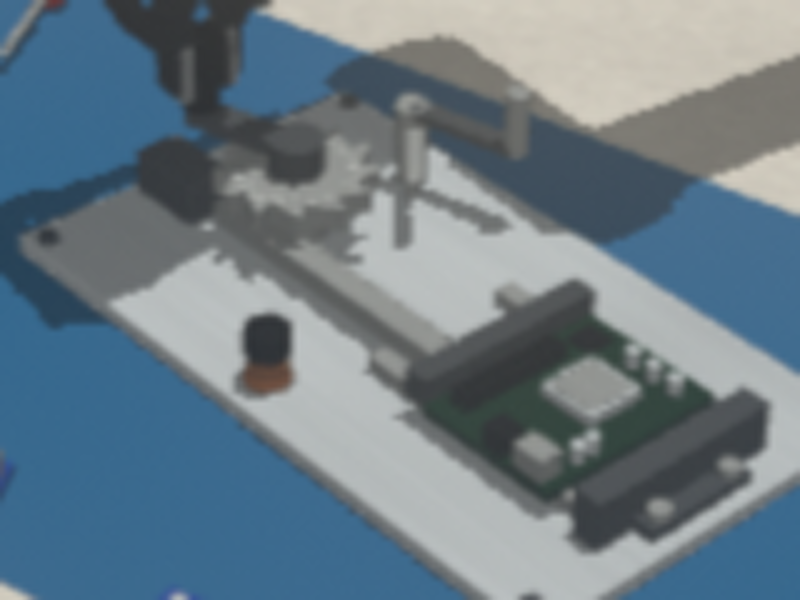

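The jaw is now against the board, with a small gap left at the back jaw (far ends at (595,290) and (745,392)). I'll go on in small, checked steps.

carry_out --motion "0.001 0.004 0 0 0; 0.001 0.004 0 0 0; 0.001 0.003 0 0 0; 0.001 0.004 0 0 0; 0.001 0.003 0 0 0"

```text
time_s: 9.58
ee_pos: [556.3, -115.1, 84.7]
tcp_rot: [[0.261, 0.965, 0.002], [0.965, -0.261, -0.0], [0.0, 0.002, -1.0]]
contact_force: [4.7, -1.3, 5.8]
finger_gap: 0.259
gripper_force: 44.7
```

```bash
python3 st.py
```

```text
phi -69.1 crank 1.379 R 64.2  Frad 1.7 Ftan(ccw+) 4.6 Fz 5.8 gap 0.259 t 9.6
```

carry_out --motion "0.001 0.004 0 0 0; 0.001 0.003 0 0 0; 0.002 0.004 0 0 0; 0.001 0.003 0 0 0; 0.002 0.003 0 0 0"

```text
time_s: 10.0
ee_pos: [561.7, -114.2, 84.7]
tcp_rot: [[0.261, 0.965, 0.002], [0.965, -0.261, -0.0], [0.0, 0.002, -1.0]]
contact_force: [4.4, -1.1, 5.5]
finger_gap: 0.252
gripper_force: 44.7
```

```bash
python3 st.py
```

```text
phi -64.2 crank 1.464 R 64.2  Frad 1.9 Ftan(ccw+) 4.1 Fz 5.5 gap 0.252 t 10.0
```

carry_out --motion "0.001 0.004 0 0 0; 0.001 0.003 0 0 0; 0.002 0.004 0 0 0; 0.002 0.003 0 0 0; 0.002 0.003 0 0 0"

```text
time_s: 10.42
ee_pos: [567.1, -112.9, 84.7]
tcp_rot: [[0.261, 0.965, 0.001], [0.965, -0.261, 0.001], [0.001, 0.001, -1.0]]
contact_force: [4.7, 0.2, 6.7]
finger_gap: 0.256
gripper_force: 44.8
```

```bash
python3 st.py
```

```text
phi -59.2 crank 1.551 R 64.1  Frad 1.1 Ftan(ccw+) 4.6 Fz 6.7 gap 0.256 t 10.4
```

carry_out --motion "0.002 0.003 0 0 0; 0.002 0.003 0 0 0; 0.002 0.003 0 0 0; 0.002 0.003 0 0 0; 0.002 0.003 0 0 0"

```text
time_s: 10.83
ee_pos: [572.2, -111.1, 84.7]
tcp_rot: [[0.261, 0.965, 0.001], [0.965, -0.261, 0.001], [0.001, 0.001, -1.0]]
contact_force: [4.8, 0.3, 6.3]
finger_gap: 0.261
gripper_force: 44.8
```

```bash
python3 st.py
```

```text
phi -54.4 crank 1.635 R 64.0  Frad 1.4 Ftan(ccw+) 4.6 Fz 6.3 gap 0.261 t 10.8
```

Commanded angle is now about -56°.

carry_out --motion "0.002 0.003 0 0 0; 0.002 0.003 0 0 0; 0.002 0.003 0 0 0; 0.002 0.003 0 0 0; 0.002 0.003 0 0 0"

```text
time_s: 11.25
ee_pos: [577.1, -109.0, 84.7]
tcp_rot: [[0.261, 0.965, 0.001], [0.965, -0.261, 0.001], [0.002, 0.0, -1.0]]
contact_force: [3.7, 1.1, 6.2]
finger_gap: 0.254
gripper_force: 44.8
```

```bash
python3 st.py
```

```text
phi -49.6 crank 1.719 R 63.9  Frad 0.6 Ftan(ccw+) 3.8 Fz 6.2 gap 0.254 t 11.2
```

carry_out --motion "0.002 0.003 0 0 0; 0.002 0.003 0 0 0; 0.003 0.003 0 0 0; 0.002 0.003 0 0 0; 0.003 0.003 0 0 0"

```text
time_s: 11.67
ee_pos: [582.0, -106.3, 84.6]
tcp_rot: [[0.261, 0.965, 0.0], [0.965, -0.261, 0.002], [0.002, -0.0, -1.0]]
contact_force: [4.2, 2.3, 7.2]
finger_gap: 0.254
gripper_force: 44.9
```

```bash
python3 st.py
```

```text
phi -44.6 crank 1.807 R 63.9  Frad 0.2 Ftan(ccw+) 4.8 Fz 7.2 gap 0.254 t 11.7
```

carry_out --motion "0.002 0.003 0 0 0; 0.003 0.003 0 0 0; 0.002 0.003 0 0 0; 0.003 0.003 0 0 0; 0.003 0.002 0 0 0"

```text
time_s: 12.08
ee_pos: [586.8, -103.3, 84.6]
tcp_rot: [[0.261, 0.965, -0.001], [0.965, -0.261, 0.003], [0.002, -0.001, -1.0]]
contact_force: [3.5, 3.5, 8.6]
finger_gap: 0.258
gripper_force: 44.9
```

```bash
python3 st.py
```

```text
phi -39.5 crank 1.895 R 63.8  Frad -0.8 Ftan(ccw+) 4.9 Fz 8.6 gap 0.258 t 12.1
```

carry_out --motion "0.003 0.002 0 0 0; 0.003 0.003 0 0 0; 0.003 0.002 0 0 0; 0.003 0.003 0 0 0; 0.003 0.002 0 0 0"

```text
time_s: 12.5
ee_pos: [591.2, -99.7, 84.6]
tcp_rot: [[0.261, 0.965, -0.001], [0.965, -0.261, 0.003], [0.003, -0.002, -1.0]]
contact_force: [2.9, 2.7, 7.4]
finger_gap: 0.253
gripper_force: 44.9
```

```bash
python3 st.py
```

```text
phi -34.4 crank 1.984 R 63.8  Frad -0.2 Ftan(ccw+) 4.0 Fz 7.4 gap 0.253 t 12.5
```

carry_out --motion "0.003 0.002 0 0 0; 0.003 0.002 0 0 0; 0.003 0.002 0 0 0; 0.003 0.002 0 0 0; 0.003 0.002 0 0 0"

```text
time_s: 12.92
ee_pos: [595.1, -96.1, 84.6]
tcp_rot: [[0.261, 0.965, -0.001], [0.965, -0.261, 0.003], [0.003, -0.002, -1.0]]
contact_force: [2.7, 3.1, 8.9]
finger_gap: 0.255
gripper_force: 45.0
```

```bash
python3 st.py
```

```text
phi -29.7 crank 2.067 R 63.8  Frad -0.3 Ftan(ccw+) 4.1 Fz 8.9 gap 0.255 t 12.9
```

carry_out --motion "0.003 0.002 0 0 0; 0.003 0.002 0 0 0; 0.003 0.002 0 0 0; 0.003 0.002 0 0 0; 0.004 0.001 0 0 0"

```text
time_s: 13.33
ee_pos: [597.0, -94.0, 84.6]
tcp_rot: [[0.26, 0.966, -0.006], [0.966, -0.26, -0.001], [-0.002, -0.005, -1.0]]
contact_force: [-2.7, -3.8, 11.0]
finger_gap: 0.256
gripper_force: 45.2
```

```bash
python3 st.py
```

```text
phi -27.1 crank 2.111 R 63.7  Frad 0.5 Ftan(ccw+) -4.7 Fz 11.0 gap 0.256 t 13.3
```

Contact: the crank has stopped at about 2.11 rad and the tangential force has reversed. I'll back off to zero load and check before letting go.

carry_out --motion "-0.002 -0.001 0 0 0; -0.002 -0.002 0 0 0; 0 0 0 0 0; 0 0 0 0 0"

```text
time_s: 13.67
ee_pos: [596.7, -94.3, 84.6]
tcp_rot: [[0.261, 0.965, -0.003], [0.965, -0.261, 0.001], [0.0, -0.003, -1.0]]
contact_force: [0.4, -0.5, 8.8]
finger_gap: 0.257
gripper_force: 45.0
```

```bash
python3 st.py
```

```text
phi -27.5 crank 2.105 R 63.7  Frad 0.6 Ftan(ccw+) -0.1 Fz 8.8 gap 0.257 t 13.7
```

carry_out --motion "0 0 -0.004 0 0; 0 0 0 0 0.6; 0 0 0 0 0.6; 0 0 0 0 0.6; 0 0 0 0 0.6; 0 0 0 0 0.6"

```text
time_s: 14.17
ee_pos: [597.8, -94.7, 84.7]
tcp_rot: [[0.261, 0.965, -0.002], [0.965, -0.261, 0.0], [0.0, -0.002, -1.0]]
contact_force: [-0.4, 0.1, -1.0]
finger_gap: 0.603
gripper_force: 0.0
```

carry_out --motion "0 0 -0.06 0 0.6; 0 0 -0.1 0 0.6; 0 0 -0.1 0 0.6; 0 0 -0.1 0 0.6; 0 0 -0.1 0 0.6; 0 0 0 0 0.6; 0 0 0 0 0.6"

```text
time_s: 14.75
ee_pos: [599.4, -95.1, 225.3]
tcp_rot: [[0.261, 0.965, 0.004], [0.965, -0.261, -0.001], [-0.0, 0.004, -1.0]]
contact_force: [-0.0, -0.5, -0.3]
finger_gap: 0.597
gripper_force: 0.0
```

```bash
python3 - <<'E'
from h import *
im,i=snap('wrist','w6');im,j=snap('scene','s6')
uv=proj(j,[600,60,40]).astype(int);b=cv2.imread('pics/s6.png')[uv[1]-60:uv[1]+60,uv[0]-60:uv[0]+60]
w=cv2.resize(cv2.imread('pics/w6.png'),(400,300))
cv2.imwrite('pics/m6.png',np.hstack([cv2.resize(b,(400,400),interpolation=cv2.INTER_CUBIC),cv2.copyMakeBorder(w,0,100,0,0,0)]))
E
```

```text
(no output)
```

View pics/m6.png

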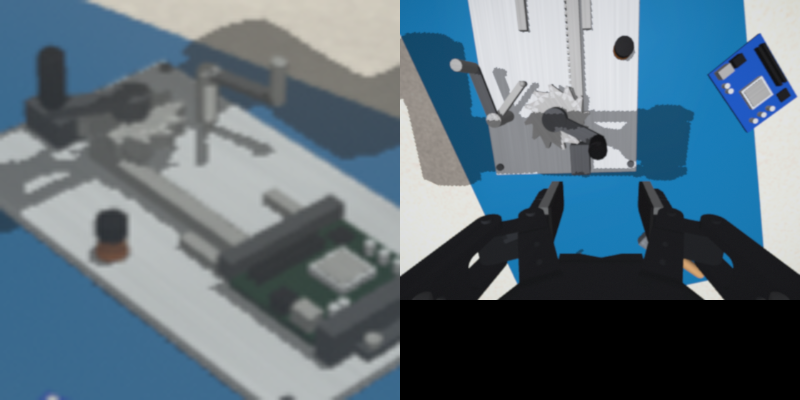

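The board sits square between both jaws with no gap visible, the pawl is clear of the wheel, and the knob is free at wrist-picture (598,147). The gripper is well above it, so I'm handing in.

```bash
python3 -c "
from bench import *
print(sign_off())"
```

```text
the job is handed in; nothing more can be done
None
```

The job is handed in at about 15 s. The lever is over, the pawl is clear, and the jaw was let back slowly until the spring gripped the board square against the back jaw; the knob was then let go. The sign-off gave no verdict, so the result is judged from forces and pictures only.

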